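# Load the emergency lamp's battery under its spring leaf

### The arm

A 6-joint arm with a two-finger parallel gripper is mounted at the origin on the work surface. World frame = base frame: x ahead of the robot, y to its left, z up, the work surface at z = 0. Lengths are in m, angles in rad, forces in N, time in s.
With the tool pointing down it reaches from about 0.35 to 0.875 m from the base axis. Payload 15.5 kg.
Tool frame: the origin (TCP) lies at the very end of the fingers, on their centre line; the grasp point (between the pads) lies 19 mm behind it; z points along the fingers, x is the direction in which the jaws open and shut, and the axes are right-handed (so a half turn about z gives the same grasp; the last joint's range is limited). The gripper opens to 85 mm and grips with 20 to 120 N. Pads are 22 mm wide; open, the fingers measure 114 mm over their backs; the gripper's body (76 mm by 85 mm) begins 54 mm behind the grasp point. The pads swing forward as they close: fully open they stand 13 mm farther back than shut.
Start: joints at [1.081, 0.494, 1.345, -0, 1.302, -0.096], TCP at [0.24, 0.577, 0.231] pointing down, gripper open.
Joint ranges: [-2.91, 2.91], [-0.82, 2.16], [0.22, 2.67], [-1.22, 4.37], [0.12, 2.79], [-3.08, 3.08]. Speed limits (rad/s): [1.89, 1.89, 2.57, 3.01, 3.01, 3.01].

### API

Orientations are given as [roll, pitch, yaw] about the fixed x, y, z axes, in that order (R = Rz(yaw) Ry(pitch) Rx(roll)).
In Python, from plant import r gives the robot as it stands.
- The arm moves only by the tool play_rows, never from a script. Its argument "commands" is a list of rows, each an object of numbers: "x", "y", "z": the shift along the world's x, y, z in m; "twist": the turn about the world's z in rad; "jaw": the closure, from 0 (fully open) to 1 (shut). A call has 1 to 12 rows; each row shifts and turns the pose as measured when the row begins; what a row does not reach is not made up. A row lasts 1/12 s, in which the tool goes at most 41.7 mm and 7.16 degrees, less where a joint would pass 70% of its speed; a pose out of reach is approached as far as the arm can. A call is refused whole if a number of a shift passes 0.0417 or a number of a turn 0.125, either way. A call with a gripper value outside its range is refused whole. The fingers move at their own pace and stop on an object; "grip_force" is the grip in N (left out, the last holds). Time passes only in rows, so rows that do not move let the fingers close. It gives the time, the measured TCP pose, the force and the opening at its end, in the units of the state.
- r.observe(): the state, without advancing time (a new reading comes with each control period).
- r.read_camera(name): name is "side" or "top"; returns (picture, depth): 384x512x3 uint8, red, green, blue; 384x512 float32, m along the optical axis (not along the pixel's ray), 0 where there is no reading.
- r.calibration(name): a dict with "K" (3x3 intrinsics, pixels), "camera_from_world" (4x4, takes a point from world to camera coordinates). Camera axes: x right, y up, looking along -z (the intrinsics and any distortion apply to the point x, -y, -z); pixel columns grow to the right and rows downward; lengths in m; the calibration is good to about 2 mm. A picture is of the moment at which its call begins. calibration takes no time and is no camera call.
- r.sign_off(): hands the job in, once; it reports no verdict.
The state is a dict: "clock": time; "joints": joint angles; "qvel": joint speeds; "joint_torque": joint torques, N m; "ee_pos": TCP position; "tcp_rot": TCP orientation; "force": force on the tool from outside, world axes, zero at the start; "wrist_torque": the same for the moment, N m; "grip_width": finger opening in m.
Only numpy, scipy, OpenCV 4.12 (cv2) and the standard library are available. Lean on these libraries where they do the work, as an engineer would, in place of code of your own. Each camera call takes 0.05 s, during which the arm holds its last target.

### The job

With a fingertip, press the battery pack down hard in the emergency lamp's bay and, keeping it down, slide it under the steel leaf spring until it is fully home against the end wall, then let go so that the leaf holds it down. After that press the lamp's test button all the way down and release it. Do not lift the pack out of the bay, do not press the button before the pack is home, and leave everything else on the table where it is.

Things in the scene. Friction and masses are not known exactly. Their poses are not given: they have to be found in the camera images.
- lamp: White emergency lamp lying on its back, fixed to the table, 278 x 86 mm. Origin on the table under its open battery bay; x axis along the lamp from the bay's rear to the light window: the pack slides in this direction; z up. The bay spans lamp x -75 to 55 mm between side walls 49 mm apart, tops 27 mm above the table. The light window lies at lamp x 153 to 189, top 36 mm up
- bay_end (a point): Top middle of the bay's solid end wall, on the inner face that the pack's front must meet: lamp x = 55 mm, 29 mm above the table (under the leaf)
- leaf_mount_top (a point): Middle of the top of the fixed block that carries the leaf, 14 mm long, 40 mm wide: lamp x = 91 mm, 43.5 mm above the table
- pack: Black battery pack, 84 x 46 x 18 mm, 0.14 to 0.28 kg, loose on the sprung bay floor, its x axis along the lamp's. Origin: centre of its underside. A push rib 36 mm wide, 6 high, 6 thick crosses its top from 4 to 10 mm ahead of its centre; behind the rib 46 mm are flat for pressing, ahead of it 32 mm go under the leaf. It starts 34 to 46 mm short of the end wall
- pack_mid (a point): Centre of the pack's body (9 mm above its underside). Fully home it lies at lamp x = 13 mm. Unpressed, the pack's top is 40 mm above the table (rib 46), too high to go under the leaf; pressed fully down it is at 31 mm (rib 37), still above the bay's side walls
- pack_pad (a point): Point on the pack's top in the middle of the flat pressing area, 19 mm behind the pack's centre and 23 mm behind the rear face of the rib
- plate (a joint): Sprung floor of the bay under the pack: 0 = up, 0.009 m = fully down. Pushing it takes 6 N at first and 15 N fully down (less the pack's weight)
- leaf (a joint): Steel leaf spring, 28 mm wide, hinged at lamp x = 90 mm, reaching back over the bay. Its rolled free edge is at lamp x 28 to 34, 34 to 40 mm above the table; past it (lamp x 46) it dips to 30 mm, so it drags on the pressed pack with about 8 N. Value: angle in rad, 0 = at rest, grows as the pack lifts it (0.02 to 0.06 as it passes, about 0.06 when it holds the released pack)
- test_top (a point): Middle of the top of the lamp's round test button, 24 mm across, 51 mm above the table; it is pressed straight down, in a housing 40 mm across whose top is 41 mm above the table
- test (a joint): Test button: 0 = up, 0.006 m = fully down, which takes 5 N; springs back
- cover: the lamp's white battery-bay cover, a flat 100 x 56 x 5 mm panel lying beside the bay; not needed, leave it. Origin: centre of its underside
- driver: a 150 mm screwdriver lying beside the lamp; leave it. Origin: on its axis near the middle, at the table
- mug: a white ceramic mug, 76 mm wide, 75 mm high, beside the lamp; leave it. Origin: centre of its underside
- cell: a small round battery cell, 17 mm wide, 49 mm high, standing near the rear end of the bay; leave it. Origin: centre of its underside
- jar: a glass jar, 68 mm wide, 100 mm high; leave it. Origin: centre of its underside
- bowl: a blue bowl, 120 mm wide, 55 mm high; leave it. Origin: centre of its underside
- can: a metal can, 70 mm wide, 110 mm high; leave it. Origin: centre of its underside
Things that resemble listed ones, but are neither listed nor needed, are in the scene too. What is meant by the pack is not orange or turquoise, and is the larger of those in its own colour.

How it is judged:
On the way, in this order (a step that is already met when the one before it is completed fails the run):
1. the pack is fully home, let go, and the leaf holds it (x of pack_mid in the frame of lamp between 0.01 and 0.017 m and y of pack_mid in the frame of lamp between -0.004 and 0.004 m and z of pack_mid in the frame of lamp below 0.029 m and angle between the x axis of pack and the x axis of lamp, either way round below 0.08 rad and angle between pack's own z axis and vertical below 0.08 rad and value of joint leaf above 0.02 rad and contact force between the fingers and pack below 0.2 N), for 0.2 s.
2. the test button is pressed fully down (value of joint test above 0.0045 m), for 0.05 s.
At the end, for the whole second after the job is handed in: The pack lies level and straight in the bay, within 3 mm of the end wall, held down by the raised leaf (leaf angle above 0.02 rad), at rest; the test button, pressed after the pack was home and let go, is up again (x of pack_mid in the frame of lamp between 0.01 and 0.017 m and y of pack_mid in the frame of lamp between -0.004 and 0.004 m and z of pack_mid in the frame of lamp below 0.029 m and angle between the x axis of pack and the x axis of lamp, either way round below 0.08 rad and angle between pack's own z axis and vertical below 0.08 rad and value of joint leaf above 0.02 rad and value of joint test below 0.0015 m and linear speed of pack below 0.01 m/s); the robot touches nothing.
It fails at once if the pack was lifted or tipped (z of pack_mid in the frame of lamp above 0.04 m or angle between pack's own z axis and vertical above 0.3 rad).
It fails at once if the test button was pressed before the pack was home (value of joint test above 0.003 m and x of pack_mid in the frame of lamp below 0.009 m).
It fails at once if another thing on the table was moved (distance of any of cover, driver, mug, cell, jar, bowl, can from where it was at the start of the episode above 0.03 m).
It also fails if it takes over 35 s, if anything falls off the work surface, if the arm or the gripper's body presses on something with over 40 N, if the wrist force passes 120 N, or if a joint passes its speed limit or range.

## Working session

There is one attempt and no reset: what is moved stays moved. The work goes in short steps, Python scripts to look and compute and a tool call to move; the robot and the scene stay as the last step left them, time stands still between calls to the robot, and variables do not carry over. Pictures are saved under pics/ and viewed, and the job is handed in when it is done.

Besides the shell and the picture viewer there is one more tool, called after "Emit:" in YAML: its name, and indented under it one key for each argument. play_rows: Moves the arm, as the interface text tells. Its arguments: {"type":"object","properties":{"commands":{"type":"array"},"grip_force":{"type":"number"}},"required":["commands"]}

```bash
ls; mkdir -p pics; cat > h.py <<'E'
import numpy as np, cv2
from plant import r
def snap(n,tag):
    im,d=r.read_camera(n); np.savez(f'pics/{tag}.npz',im=im,d=d)
    cv2.imwrite(f'pics/{tag}.png',im[:,:,::-1]); return im,d
def world(n,d,u,v,dep=None):
    c=r.calibration(n);K=np.array(c['K']);T=np.array(c['camera_from_world'])
    z=d[int(v),int(u)] if dep is None else dep
    p=np.array([(u-K[0,2])/K[0,0]*z,-(v-K[1,2])/K[1,1]*z,-z,1])
    return (np.linalg.inv(T)@p)[:3]
def onz(n,u,v,h):
    c=r.calibration(n);K=np.array(c['K']);T=np.linalg.inv(np.array(c['camera_from_world']))
    o=T[:3,3];dr=T[:3,:3]@np.array([(u-K[0,2])/K[0,0],-(v-K[1,2])/K[1,1],-1])
    return o+dr*(h-o[2])/dr[2]
def pix(n,p):
    c=r.calibration(n);K=np.array(c['K']);T=np.array(c['camera_from_world'])
    q=T@np.append(p,1); return K[0,0]*q[0]/-q[2]+K[0,2],K[1,1]*-q[1]/-q[2]+K[1,2]
def crop(tag,x0,x1,y0,y1,s,out):
    im=cv2.imread(f'pics/{tag}.png')[y0:y1,x0:x1]
    cv2.imwrite(f'pics/{out}.png',cv2.resize(im,None,fx=s,fy=s,interpolation=cv2.INTER_CUBIC))
E
python3 - <<'E'
from h import *
snap('top','t0');snap('side','s0')
for n in('top','side'):
    c=r.calibration(n);print({k:np.round(v,3).tolist() if not isinstance(v,(str,dict)) else v for k,v in c.items()})
print(r.observe())
E
```

```text
pics
{'K': [[389.618, 0.0, 263.284], [0.0, 389.618, 195.745], [0.0, 0.0, 1.0]], 'camera_from_world': [[-0.057, -0.998, -0.005, -0.018], [0.978, -0.057, 0.202, -0.554], [-0.202, 0.006, 0.979, -0.942], [0.0, 0.0, 0.0, 1.0]]}
{'K': [[406.352, 0.0, 260.728], [0.0, 406.352, 196.81], [0.0, 0.0, 1.0]], 'camera_from_world': [[0.829, -0.558, 0.014, -0.505], [0.275, 0.429, 0.86, -0.187], [-0.486, -0.71, 0.51, -0.845], [0.0, 0.0, 0.0, 1.0]]}
{'clock': 0.1, 'joints': array([ 1.08151419e+00,  4.94147955e-01,  1.34604061e+00, -1.56959876e-05,
        1.30246454e+00, -9.55231832e-02]), 'qvel': array([ 0.00031066, -0.0011364 , -0.00387518, -0.00184595, -0.00014083,
        0.00038237]), 'joint_torque': array([ 8.38024152e-04, -8.83582950e+01, -3.84562647e+01, -2.51902411e-04,
        5.26640477e-03, -2.51180512e-05]), 'ee_pos': array([0.23966347, 0.57690041, 0.23075281]), 'tcp_rot': array([-3.14150657e+00,  1.05705875e-03,  1.17704159e+00]), 'force': array([ 0.06923161, -0.40308162, -0.23842895]), 'wrist_torque': array([-0.00553943, -0.01899812,  0.03206607]), 'grip_width': 0.08555706767144483}
```

View pics/t0.png

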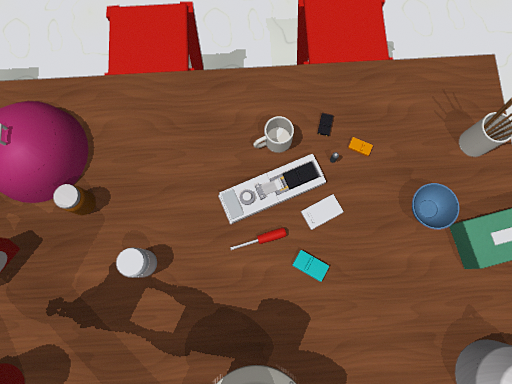

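View pics/s0.png

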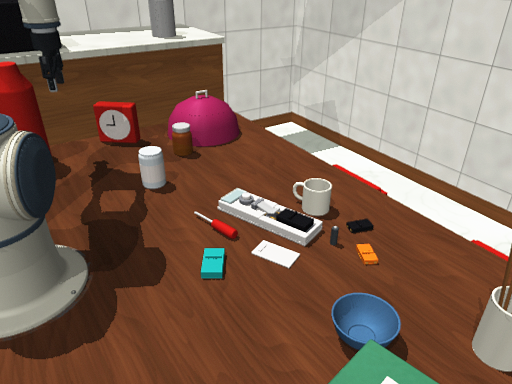

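```bash
python3 - <<'E'
from h import *
crop('t0',210,350,110,230,5.5,'t0c');crop('s0',200,360,170,260,5,'s0c')
E
```

```text
(no output)
```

View pics/t0c.png

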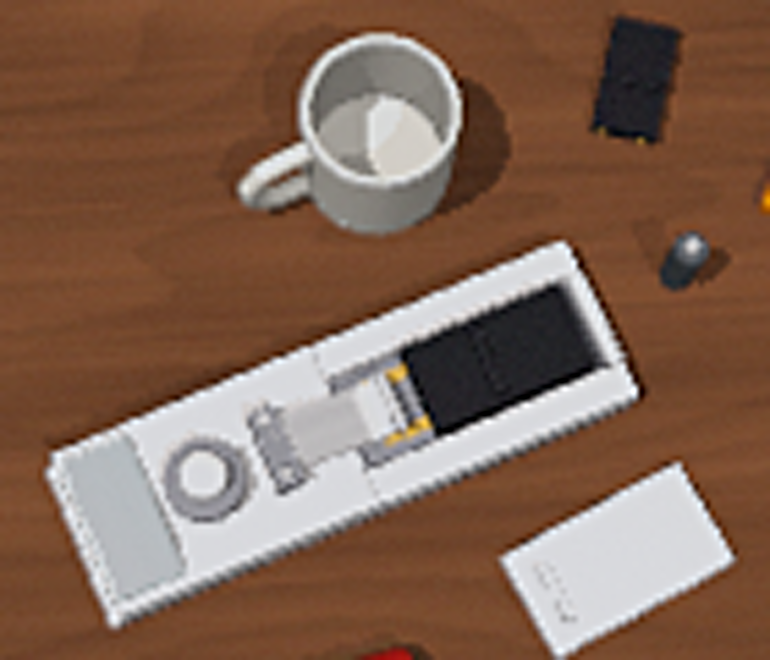

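View pics/s0c.png

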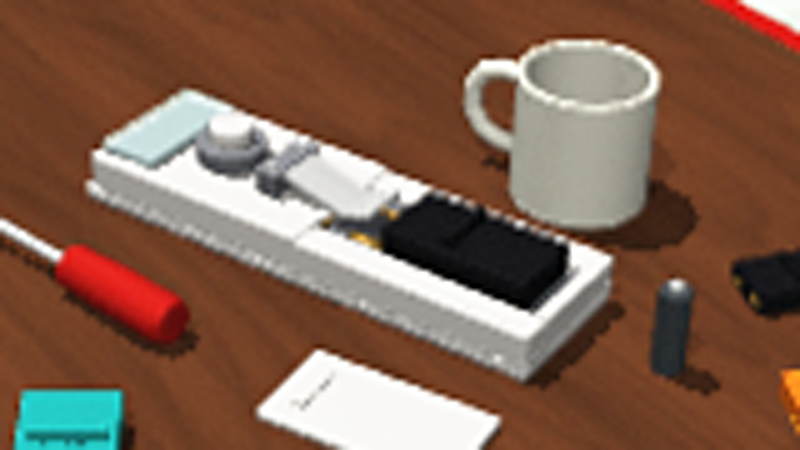

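```bash
cat > fit.py <<'E'
from h import *
from scipy.optimize import least_squares
def T(x,y):return 210+(x+.5)/5.5-.5,110+(y+.5)/5.5-.5
def S(x,y):return 200+(x+.5)/5-.5,170+(y+.5)/5-.5
# mount block top, window corners, bay rear inner corners
for nm,p,h in [('mount',(278,450),.0435),('btn',(205,472),.051),('winLB',(62,455),.036),('winRB',(130,433),.036),('winLF',(122,603),.036),('winRF',(186,568),.036),('rearB',(567,242),.027),('rearF',(638,395),.027),('bayB',(562,285),.027),('bayF',(608,366),.027),('lB',(48,465),.027),('lF',(113,625),.027),('packRB',(560,290),.04),('packRF',(605,365),.04),('packFF',(440,432),.04),('packFB',(405,352),.04)]:
    print(nm,np.round(onz('top',*T(*p),h),4))
for nm,p,h in [('mount',(287,165),.0435),('btn',(231,127),.051),('rearB',(612,262),.027),('rearF',(528,348),.027),('lF',(92,155),.027),('packRB',(567,247),.04),('packRF',(528,283),.04),('packFF',(390,233),.04),('packFB',(432,195),.04)]:
    print('S',nm,np.round(onz('side',*S(*p),h),4))
E
python3 fit.py
```

```text
mount [ 0.5668 -0.0423  0.0435]
btn [ 0.5566 -0.0075  0.051 ]
winLB [0.5719 0.0607 0.036 ]
winRB [0.5808 0.0279 0.036 ]
winLF [0.4991 0.035  0.036 ]
winRF [0.514  0.0042 0.036 ]
rearB [ 0.6664 -0.1896  0.027 ]
rearF [ 0.5874 -0.2175  0.027 ]
bayB [ 0.6447 -0.1854  0.027 ]
bayF [ 0.6027 -0.2043  0.027 ]
lB [0.5694 0.0686 0.027 ]
lF [0.4902 0.0404 0.027 ]
packRB [ 0.6385 -0.1824  0.04  ]
packRF [ 0.6    -0.2008  0.04  ]
packFF [ 0.5718 -0.1197  0.04  ]
packFB [ 0.612  -0.1057  0.04  ]
S mount [ 0.5637 -0.0483  0.0435]
S btn [ 0.5532 -0.0102  0.051 ]
S rearB [ 0.6645 -0.1915  0.027 ]
S rearF [ 0.5832 -0.2246  0.027 ]
S lF [0.4955 0.0397 0.027 ]
S packRB [ 0.6407 -0.1833  0.04  ]
S packRF [ 0.6046 -0.197   0.04  ]
S packFF [ 0.5743 -0.1256  0.04  ]
S packFB [ 0.6134 -0.1085  0.04  ]
```

Emit:
play_rows:
  commands:
    - {"x":0.0186,"y":-0.037,"z":0,"twist":-0.068,"jaw":1}
    - {"x":0.0186,"y":-0.037,"z":0,"twist":-0.068,"jaw":1}
    - {"x":0.0186,"y":-0.037,"z":0,"twist":-0.068,"jaw":1}
    - {"x":0.0186,"y":-0.037,"z":0,"twist":-0.068,"jaw":1}
    - {"x":0.0186,"y":-0.037,"z":0,"twist":-0.068,"jaw":1}
    - {"x":0.0186,"y":-0.037,"z":0,"twist":-0.068,"jaw":1}
    - {"x":0.0186,"y":-0.037,"z":0,"twist":-0.068,"jaw":1}
    - {"x":0.0186,"y":-0.037,"z":0,"twist":-0.068,"jaw":1}
    - {"x":0.0186,"y":-0.037,"z":0,"twist":-0.068,"jaw":1}
    - {"x":0.0186,"y":-0.037,"z":0,"twist":-0.068,"jaw":1}
    - {"x":0.0186,"y":-0.037,"z":0,"twist":-0.068,"jaw":1}
    - {"x":0.0186,"y":-0.037,"z":0,"twist":-0.068,"jaw":1}

```text
clock: 1.1
ee_pos: [0.4571, 0.1296, 0.2279]
tcp_rot: [-3.14, 0.003, 0.336]
force: [1.3, 0.5, -1.0]
grip_width: 0.0001
```

```bash
python3 - <<'E'
from h import *
from fit import T,S
# overlay predicted model on crops
O=np.array([.5985,-.1281]);a=np.deg2rad(110.6)
def L(x,y,z):
    u=np.array([np.cos(a),np.sin(a)]);n=np.array([-u[1],u[0]])
    return np.append(O+u*x/1000+n*y/1000,z/1000)
for n,t,x0,y0,s in(('top','t0c',210,110,5.5),('side','s0c',200,170,5)):
    im=cv2.imread(f'pics/{t}.png')
    def line(ps,c):
        q=[]
        for p in ps:
            U=pix(n,L(*p)); q.append([(U[0]+.5-x0)*s,(U[1]+.5-y0)*s])
        cv2.polylines(im,[np.int32(np.round(q))],True,c,1)
    def rect(xa,xb,h,z,c): line([(xa,-h,z),(xb,-h,z),(xb,h,z),(xa,h,z)],c)
    rect(-81,197,43,27,(0,0,255));rect(-75,55,24.5,27,(0,255,0));rect(84,98,20,43.5,(255,0,0))
    rect(153,189,40,36,(255,0,255))
    pc=-25;rect(pc-42,pc+42,23,40,(0,255,255));rect(pc+4,pc+10,18,46,(0,255,255))
    cv2.imwrite(f'pics/{t}_ov.png',im)
print(r.observe()['ee_pos'],r.observe()['tcp_rot'])
E
```

```text
mount [ 0.5668 -0.0423  0.0435]
btn [ 0.5566 -0.0075  0.051 ]
winLB [0.5719 0.0607 0.036 ]
winRB [0.5808 0.0279 0.036 ]
winLF [0.4991 0.035  0.036 ]
winRF [0.514  0.0042 0.036 ]
rearB [ 0.6664 -0.1896  0.027 ]
rearF [ 0.5874 -0.2175  0.027 ]
bayB [ 0.6447 -0.1854  0.027 ]
bayF [ 0.6027 -0.2043  0.027 ]
lB [0.5694 0.0686 0.027 ]
lF [0.4902 0.0404 0.027 ]
packRB [ 0.6385 -0.1824  0.04  ]
packRF [ 0.6    -0.2008  0.04  ]
packFF [ 0.5718 -0.1197  0.04  ]
packFB [ 0.612  -0.1057  0.04  ]
S mount [ 0.5637 -0.0483  0.0435]
S btn [ 0.5532 -0.0102  0.051 ]
S rearB [ 0.6645 -0.1915  0.027 ]
S rearF [ 0.5832 -0.2246  0.027 ]
S lF [0.4955 0.0397 0.027 ]
S packRB [ 0.6407 -0.1833  0.04  ]
S packRF [ 0.6046 -0.197   0.04  ]
S packFF [ 0.5743 -0.1256  0.04  ]
S packFB [ 0.6134 -0.1085  0.04  ]
[0.45708298 0.12964562 0.22792083] [-3.13992946e+00  2.74305087e-03  3.35827650e-01]
```

View pics/t0c_ov.png

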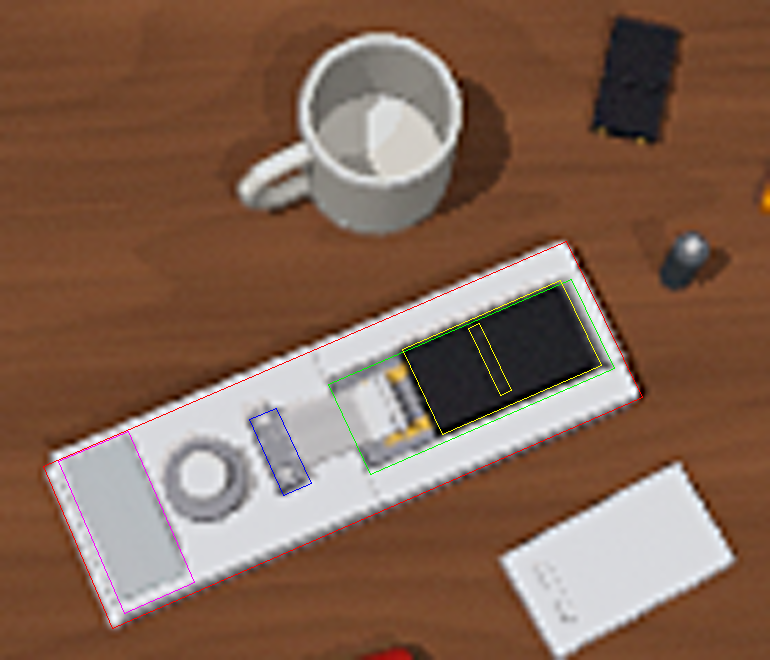

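View pics/s0c_ov.png

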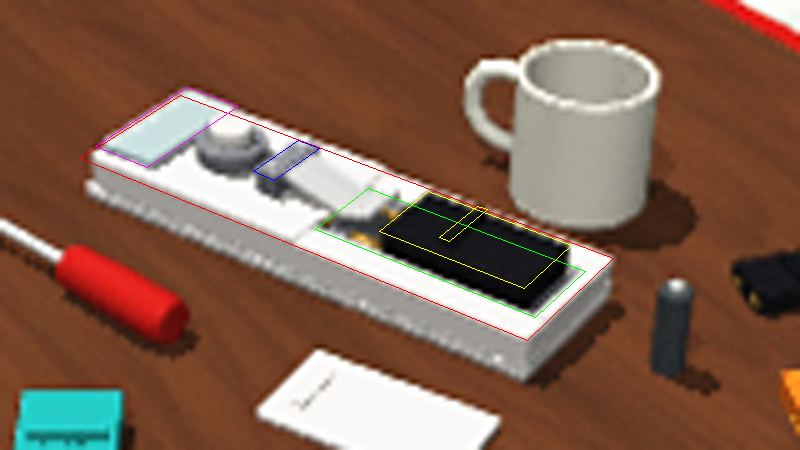

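Emit:
play_rows:
  commands:
    - {"x":0.0174,"y":-0.033,"z":0,"twist":0.024,"jaw":1}
    - {"x":0.0174,"y":-0.033,"z":0,"jaw":1}
    - {"x":0.0174,"y":-0.033,"z":0,"jaw":1}
    - {"x":0.0174,"y":-0.033,"z":0,"jaw":1}
    - {"x":0.0174,"y":-0.033,"z":0,"jaw":1}
    - {"x":0.0174,"y":-0.033,"z":0,"jaw":1}
    - {"x":0.0174,"y":-0.033,"z":0,"jaw":1}
    - {"x":0.0174,"y":-0.033,"z":0,"jaw":1}
    - {"x":0.0174,"y":-0.033,"z":0,"jaw":1}
    - {"x":0,"y":0,"z":-0.03,"jaw":1}
    - {"x":0,"y":0,"z":-0.03,"jaw":1}
    - {"x":0,"y":0,"z":-0.03,"jaw":1}

```text
$.commands[1]: bad value
```

Emit:
play_rows:
  commands:
    - {"x":0.0174,"y":-0.033,"z":0,"twist":0.024,"jaw":1}
    - {"x":0.0174,"y":-0.033,"z":0,"twist":0,"jaw":1}
    - {"x":0.0174,"y":-0.033,"z":0,"twist":0,"jaw":1}
    - {"x":0.0174,"y":-0.033,"z":0,"twist":0,"jaw":1}
    - {"x":0.0174,"y":-0.033,"z":0,"twist":0,"jaw":1}
    - {"x":0.0174,"y":-0.033,"z":0,"twist":0,"jaw":1}
    - {"x":0.0174,"y":-0.033,"z":0,"twist":0,"jaw":1}
    - {"x":0.0174,"y":-0.033,"z":0,"twist":0,"jaw":1}
    - {"x":0.0174,"y":-0.033,"z":0,"twist":0,"jaw":1}
    - {"x":0,"y":0,"z":-0.03,"twist":0,"jaw":1}
    - {"x":0,"y":0,"z":-0.03,"twist":0,"jaw":1}
    - {"x":0,"y":0,"z":-0.03,"twist":0,"jaw":1}

```text
clock: 2.1
ee_pos: [0.6235, -0.1965, 0.139]
tcp_rot: [3.135, -0.005, 0.346]
force: [-0.1, 0.2, 0.3]
grip_width: -0.0001
```

Emit:
play_rows:
  commands:
    - {"x":-0.005,"y":0.0145,"z":-0.03,"twist":0.014,"jaw":1}
    - {"x":-0.005,"y":0.0145,"z":-0.03,"twist":0,"jaw":1}
    - {"x":0,"y":0,"z":0,"twist":0,"jaw":1}
    - {"x":0,"y":0,"z":0,"twist":0,"jaw":1}

```text
clock: 2.43
ee_pos: [0.6095, -0.1671, 0.0698]
tcp_rot: [3.141, 0.003, 0.358]
force: [-0.1, -0.7, 1.1]
grip_width: 0.0001
```

```bash
python3 - <<'E'
from h import *
snap('top','t1');snap('side','s1')
crop('t1',210,350,110,230,5.5,'t1c');crop('s1',200,360,140,260,5,'s1c')
o=r.observe();print(o['ee_pos'],o['tcp_rot'],o['force'],pix('top',o['ee_pos']),pix('side',o['ee_pos']))
E
```

```text
[ 0.61000408 -0.16753415  0.07084956] [3.13954525e+00 1.40514112e-03 3.57510952e-01] [-0.27738497  0.04027295  0.83230348] (np.float64(307.93259594183087), np.float64(169.8752621902241)) (np.float64(300.09366340980915), np.float64(209.19716429861796))
```

View pics/t1c.png

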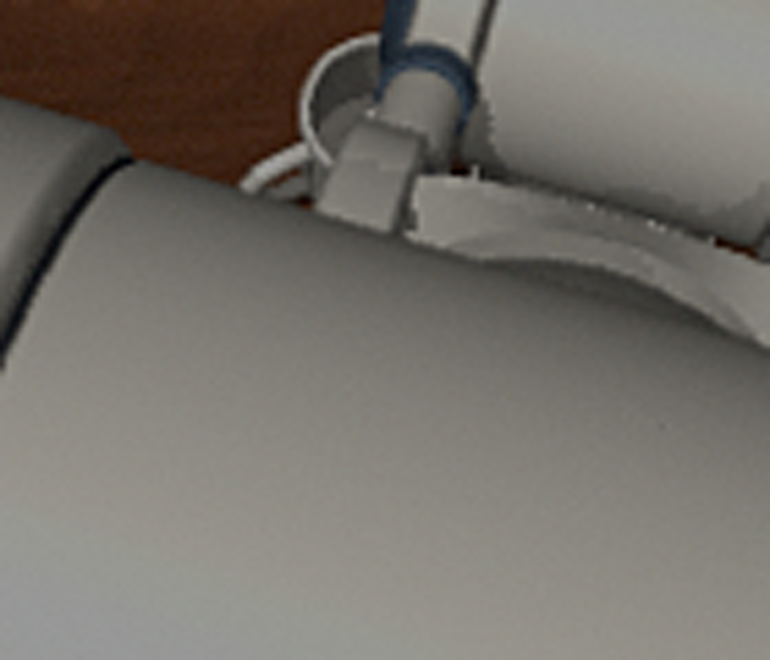

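View pics/s1c.png

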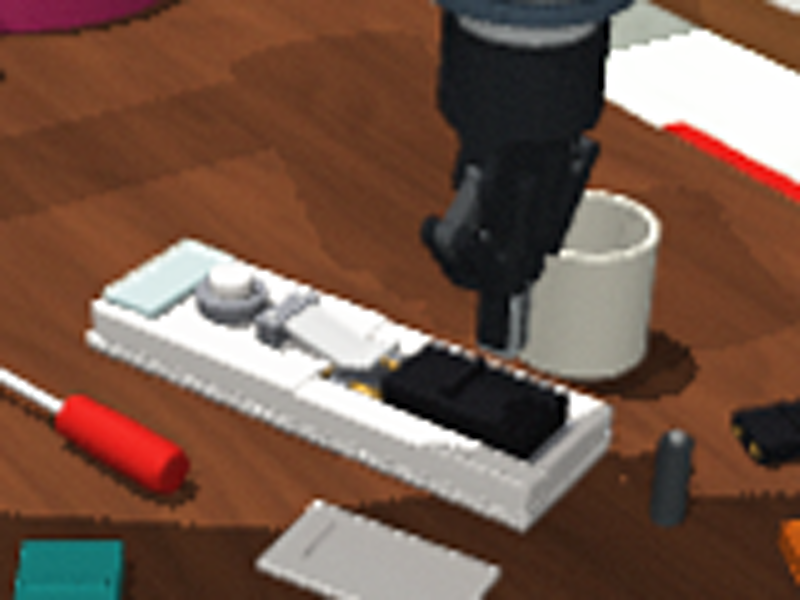

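Emit:
play_rows:
  commands:
    - {"x":0.0028,"y":0.001,"z":-0.012,"twist":0.002,"jaw":1}
    - {"x":0,"y":0,"z":-0.01,"twist":0,"jaw":1}
    - {"x":0,"y":0,"z":-0.004,"twist":0,"jaw":1}
    - {"x":0,"y":0,"z":-0.004,"twist":0,"jaw":1}

```text
clock: 2.87
ee_pos: [0.6173, -0.1693, 0.0441]
tcp_rot: [3.133, -0.006, 0.359]
force: [-0.2, 0.7, 0.6]
grip_width: 0.0006
```

Emit:
play_rows:
  commands:
    - {"x":-0.002,"y":0.001,"z":-0.003,"twist":0,"jaw":1}
    - {"x":0,"y":0,"z":-0.003,"twist":0,"jaw":1}

```text
clock: 3.03
ee_pos: [0.6155, -0.1686, 0.0378]
tcp_rot: [3.132, -0.007, 0.359]
force: [-3.1, 2.5, 6.1]
grip_width: -0.0
```

Emit:
play_rows:
  commands:
    - {"x":0,"y":0,"z":-0.004,"twist":0,"jaw":1}
    - {"x":0,"y":0,"z":-0.004,"twist":0,"jaw":1}

```text
clock: 3.2
ee_pos: [0.6156, -0.1687, 0.0304]
tcp_rot: [3.132, -0.007, 0.358]
force: [-3.7, -5.2, 42.9]
grip_width: -0.0003
```

Emit:
play_rows:
  commands:
    - {"x":-0.001,"y":0.003,"z":-0.001,"twist":0,"jaw":1}
    - {"x":-0.001,"y":0.003,"z":-0.001,"twist":0,"jaw":1}
    - {"x":-0.001,"y":0.003,"z":-0.001,"twist":0,"jaw":1}

```text
clock: 3.45
ee_pos: [0.6163, -0.1641, 0.0315]
tcp_rot: [3.122, -0.014, 0.359]
force: [-1.6, -6.7, 11.1]
grip_width: -0.0004
```

Emit:
play_rows:
  commands:
    - {"x":-0.002,"y":0.004,"z":-0.003,"twist":0,"jaw":1}
    - {"x":-0.002,"y":0.004,"z":-0.003,"twist":0,"jaw":1}

```text
clock: 3.62
ee_pos: [0.6169, -0.1612, 0.0306]
tcp_rot: [3.109, -0.021, 0.359]
force: [-10.5, -25.5, 48.9]
grip_width: 0.0002
```

Emit:
play_rows:
  commands:
    - {"x":-0.002,"y":0.004,"z":-0.0025,"twist":0,"jaw":1}
    - {"x":-0.002,"y":0.004,"z":-0.0025,"twist":0,"jaw":1}

```text
clock: 3.78
ee_pos: [0.6172, -0.1581, 0.031]
tcp_rot: [3.098, -0.029, 0.36]
force: [-2.3, -12.7, 24.1]
grip_width: 0.0
```

```bash
python3 - <<'E'
from h import *
snap('side','s2')
crop('s2',200,360,140,260,5,'s2c')
o=r.observe();print(o['ee_pos'],o['tcp_rot'],o['force'])
E
```

```text
[ 0.61727331 -0.15774616  0.03094136] [ 3.09726721 -0.02916694  0.35993138] [ -1.93631348 -14.4924544   25.12085945]
```

View pics/s2c.png

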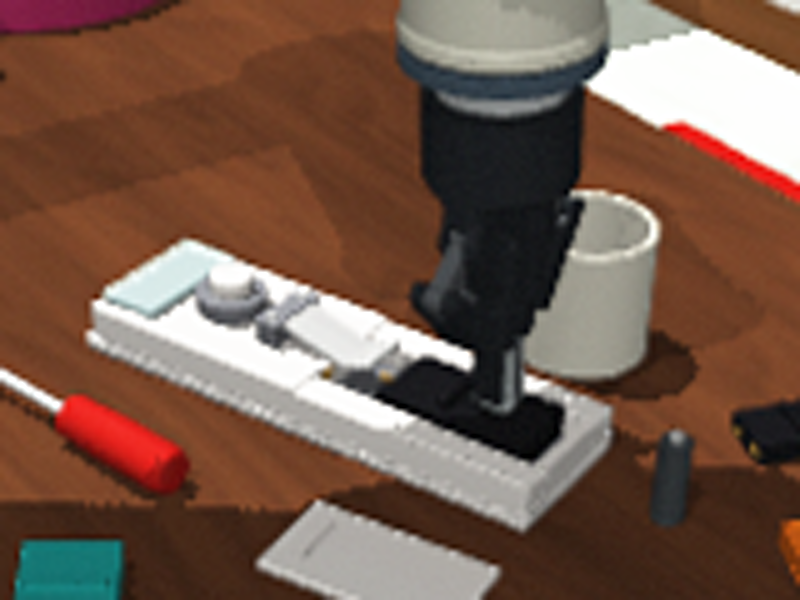

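Emit:
play_rows:
  commands:
    - {"x":-0.005,"y":0.004,"z":-0.001,"twist":0,"jaw":1}
    - {"x":-0.005,"y":0.004,"z":-0.001,"twist":0,"jaw":1}

```text
clock: 4.0
ee_pos: [0.6125, -0.1531, 0.0328]
tcp_rot: [3.088, -0.038, 0.36]
force: [4.3, -4.0, 10.3]
grip_width: 0.0
```

Emit:
play_rows:
  commands:
    - {"x":-0.004,"y":0.005,"z":-0.003,"twist":0,"jaw":1}
    - {"x":-0.004,"y":0.005,"z":-0.002,"twist":0,"jaw":1}

```text
clock: 4.17
ee_pos: [0.6092, -0.146, 0.0313]
tcp_rot: [3.079, -0.047, 0.36]
force: [5.0, -7.7, 13.7]
grip_width: 0.0002
```

Emit:
play_rows:
  commands:
    - {"x":-0.003,"y":0.005,"z":-0.002,"twist":0,"jaw":1}
    - {"x":-0.003,"y":0.005,"z":-0.002,"twist":0,"jaw":1}

```text
clock: 4.33
ee_pos: [0.6082, -0.1393, 0.0313]
tcp_rot: [3.069, -0.057, 0.36]
force: [2.0, -11.2, 20.0]
grip_width: 0.0001
```

```bash
python3 - <<'E'
from h import *
snap('side','s3')
crop('s3',200,360,140,260,5,'s3c')
o=r.observe();print(o['ee_pos'],o['tcp_rot'],o['force'],o['wrist_torque'])
E
```

```text
[ 0.60805833 -0.13865859  0.03129169] [ 3.06833806 -0.05706445  0.36074463] [ 2.74015899 -9.78043947 19.30285957] [-1.79887619 -0.63618939 -0.08378436]
```

View pics/s3c.png

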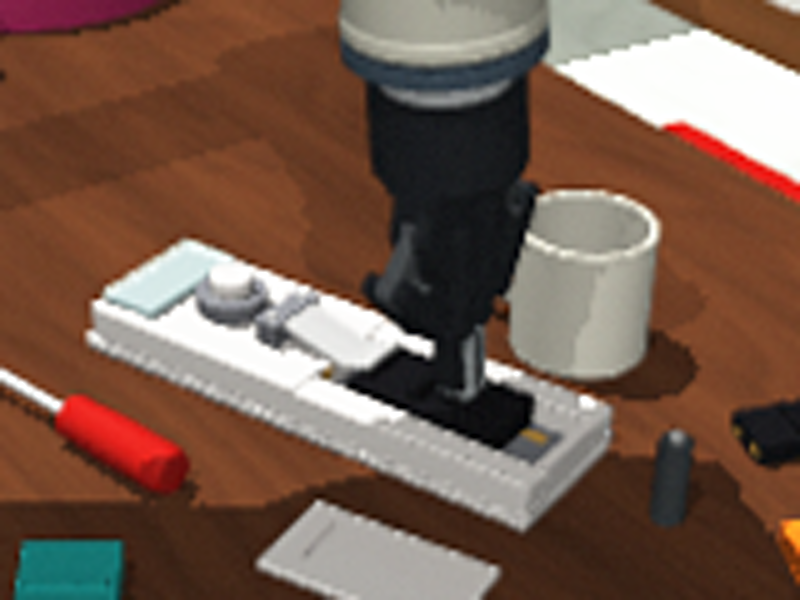

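Emit:
play_rows:
  commands:
    - {"x":-0.004,"y":0.005,"z":-0.0025,"twist":0,"jaw":1}
    - {"x":-0.004,"y":0.005,"z":-0.0025,"twist":0,"jaw":1}

```text
clock: 4.55
ee_pos: [0.6069, -0.133, 0.0313]
tcp_rot: [3.056, -0.069, 0.362]
force: [3.1, -13.7, 24.1]
grip_width: -0.0002
```

Emit:
play_rows:
  commands:
    - {"x":-0.004,"y":0.005,"z":-0.0025,"twist":0,"jaw":1}
    - {"x":-0.004,"y":0.005,"z":-0.0025,"twist":0,"jaw":1}

```text
clock: 4.72
ee_pos: [0.6059, -0.1276, 0.0314]
tcp_rot: [3.042, -0.081, 0.363]
force: [2.7, -23.4, 19.9]
grip_width: -0.0001
```

Emit:
play_rows:
  commands:
    - {"x":-0.005,"y":0.006,"z":-0.003,"twist":0,"jaw":1}
    - {"x":-0.005,"y":0.006,"z":-0.003,"twist":0,"jaw":1}

```text
clock: 4.88
ee_pos: [0.6043, -0.1218, 0.0314]
tcp_rot: [3.026, -0.096, 0.365]
force: [-0.2, -28.8, 27.9]
grip_width: 0.0004
```

```bash
python3 - <<'E'
from h import *
snap('side','s4')
crop('s4',200,360,140,260,5,'s4c')
o=r.observe();print(o['ee_pos'],o['tcp_rot'],o['force'],o['wrist_torque'])
E
```

```text
[ 0.60390126 -0.12124317  0.03142023] [ 3.02576498 -0.09604493  0.36522812] [  3.32875074 -22.84044246  28.07851156] [-4.09522892 -0.87047571 -0.37406644]
```

View pics/s4c.png

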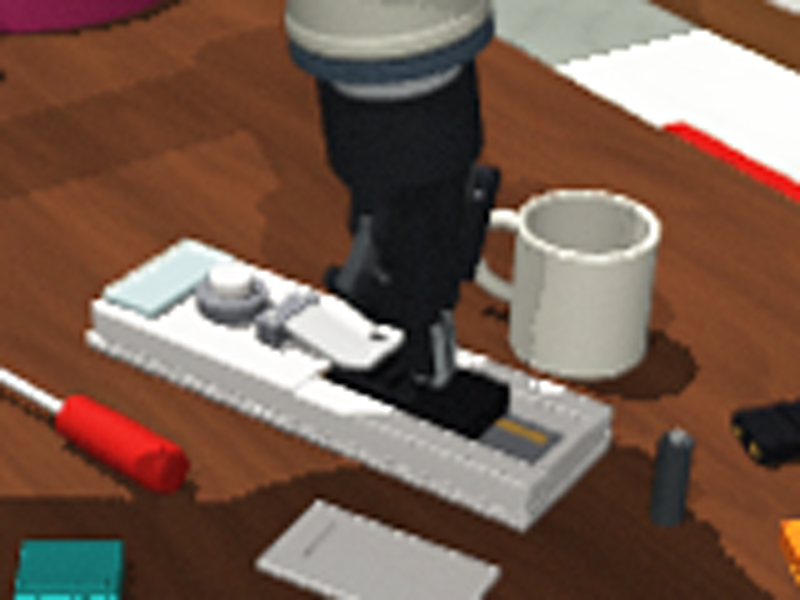

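Emit:
play_rows:
  commands:
    - {"x":-0.004,"y":0.006,"z":-0.003,"twist":0,"jaw":1}
    - {"x":-0.004,"y":0.006,"z":-0.003,"twist":0,"jaw":1}

```text
clock: 5.1
ee_pos: [0.6035, -0.1179, 0.0317]
tcp_rot: [3.008, -0.108, 0.368]
force: [-5.2, -69.8, 20.8]
grip_width: 0.0003
```

Emit:
play_rows:
  commands:
    - {"x":-0.003,"y":0.006,"z":-0.0025,"twist":0,"jaw":1}
    - {"x":-0.003,"y":0.006,"z":-0.0025,"twist":0,"jaw":1}

```text
clock: 5.27
ee_pos: [0.6036, -0.1178, 0.032]
tcp_rot: [2.988, -0.116, 0.371]
force: [-7.1, -67.2, 14.1]
grip_width: 0.0004
```

```bash
python3 - <<'E'
from h import *
snap('side','s5')
crop('s5',200,360,140,260,5,'s5c')
o=r.observe();print(o['ee_pos'],o['tcp_rot'],o['force'],o['wrist_torque'])
E
```

```text
[ 0.60356291 -0.11774879  0.0319844 ] [ 2.98706929 -0.11607299  0.37130123] [ -5.20007689 -66.21309317  15.3108273 ] [-11.21664167   0.67122244  -1.58647984]
```

View pics/s5c.png

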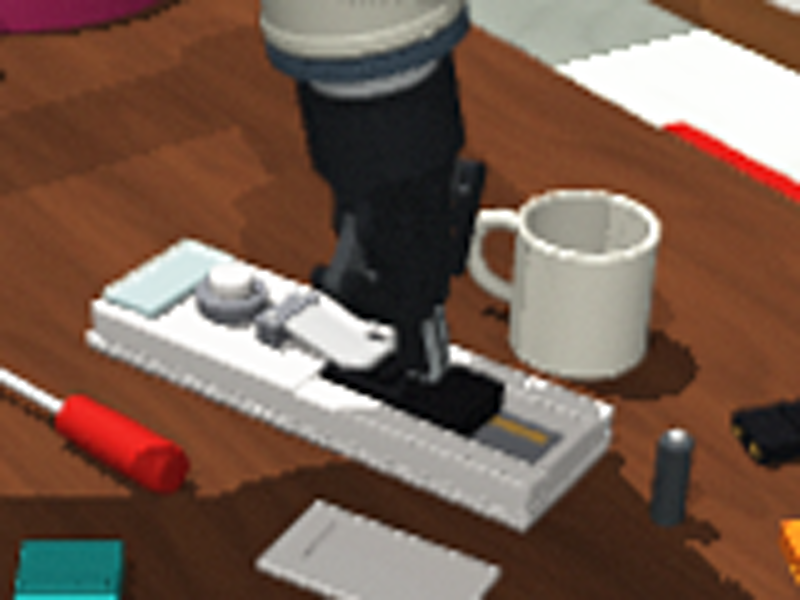

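```bash
cat > ov.py <<'E'
from h import *
import sys
O=np.array([.5985,-.1281]);a=np.deg2rad(110.6)
def L(x,y,z):
    u=np.array([np.cos(a),np.sin(a)]);n=np.array([-u[1],u[0]])
    return np.append(O+u*x/1000+n*y/1000,z/1000)
def ov(n,t,x0,y0,s,pc,z,out,d=(0,0)):
    im=cv2.imread(f'pics/{t}.png')
    def rect(xa,xb,h,z,c):
        q=[]
        for p in [(xa,-h,z),(xb,-h,z),(xb,h,z),(xa,h,z)]:
            U=pix(n,L(*p)); q.append([(U[0]+.5-x0+d[0])*s,(U[1]+.5-y0+d[1])*s])
        cv2.polylines(im,[np.int32(np.round(q))],True,c,1)
    rect(-81,197,43,27,(0,0,255));rect(-75,55,24.5,27,(0,255,0));rect(84,98,20,43.5,(255,0,0))
    rect(pc-42,pc+42,23,z,(0,255,255));rect(pc+4,pc+10,18,z+6,(0,255,255))
    cv2.imwrite(f'pics/{out}.png',im)
E
python3 -c "
from ov import *
ov('side','s5c',200,140,5,13,31,'s5o')"
```

```text
(no output)
```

View pics/s5o.png

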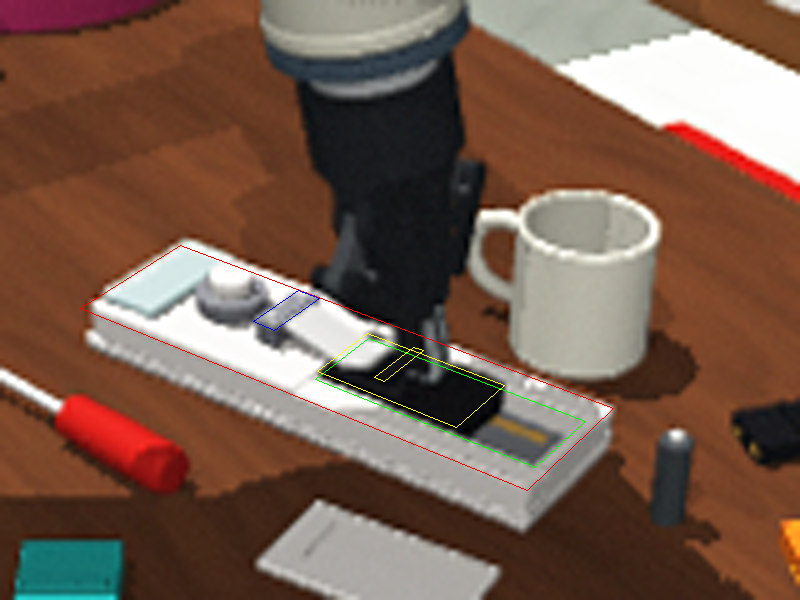

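Emit:
play_rows:
  commands:
    - {"x":0,"y":-0.001,"z":-0.001,"twist":0,"jaw":1}
    - {"x":0,"y":0,"z":0.004,"twist":0,"jaw":1}
    - {"x":0.001,"y":-0.002,"z":0.01,"twist":0,"jaw":1}
    - {"x":0.002,"y":-0.005,"z":0.015,"twist":0,"jaw":1}
    - {"x":0.0,"y":0,"z":0.03,"twist":0,"jaw":1}
    - {"x":0.0,"y":0,"z":0.03,"twist":0,"jaw":1}
    - {"x":0.0,"y":0,"z":0,"twist":0,"jaw":1}

```text
clock: 5.9
ee_pos: [0.607, -0.1285, 0.1265]
tcp_rot: [2.986, -0.117, 0.37]
force: [1.3, -1.1, 0.7]
grip_width: -0.0001
```

```bash
python3 - <<'E'
from ov import *
snap('side','s6')
crop('s6',200,360,140,260,5,'s6c')
ov('side','s6c',200,140,5,13,31,'s6o')
o=r.observe();print(o['ee_pos'],o['tcp_rot'],o['force'],o['wrist_torque'])
E
```

```text
[ 0.60621616 -0.12824775  0.12446526] [ 2.98700673 -0.11554706  0.36999098] [-0.00899973  0.2421302  -0.61430325] [ 0.01939565  0.09878346 -0.01232779]
```

View pics/s6c.png

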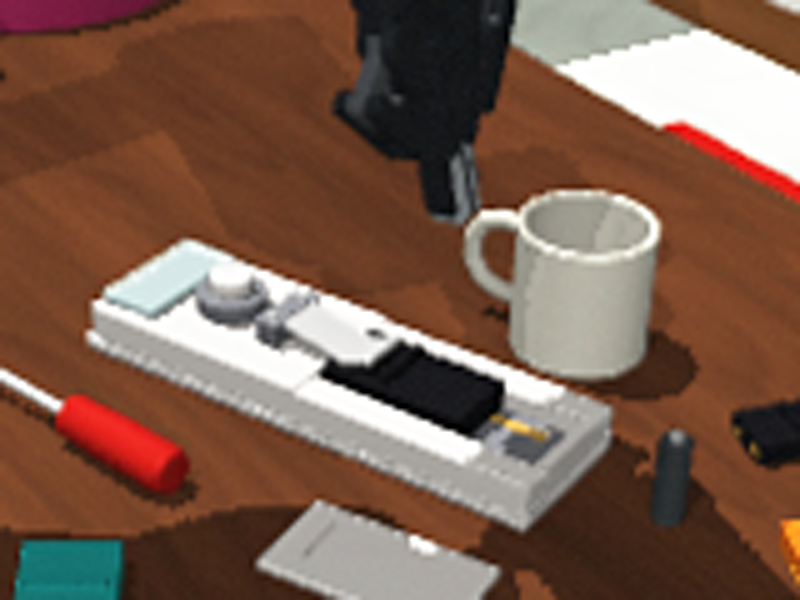

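View pics/s6o.png

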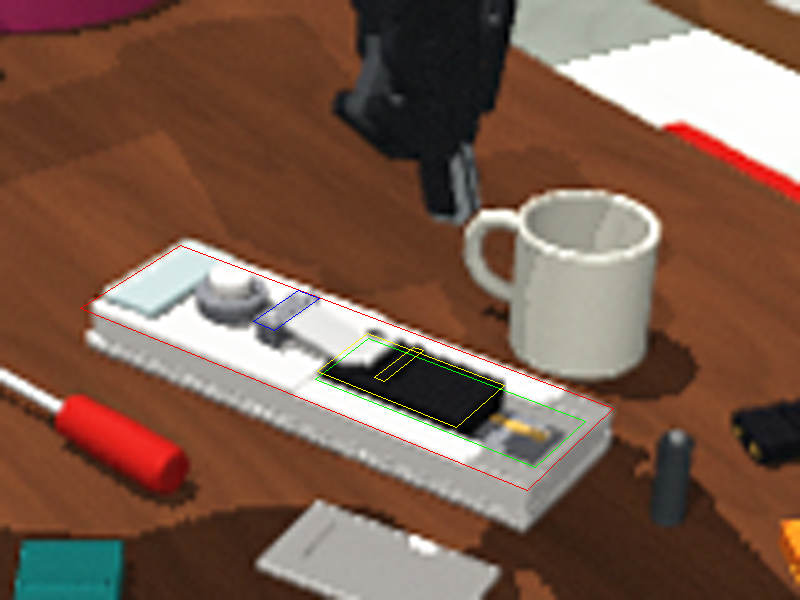

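```bash
python3 - <<'E'
from ov import *
d=np.load('pics/s6.npz')['d'];d0=np.load('pics/s0.npz')['d'];im=np.load('pics/s6.npz')['im']
u=np.array([np.cos(a),np.sin(a)]);n=np.array([-u[1],u[0]])
def lamp(p): q=p[:2]-O; return np.array([q@u,q@n,p[2]])*1000
def plane(d,im,xr,tag):
    P=[]
    for v in range(190,240):
        for U in range(260,325):
            if d[v,U]<=0 or im[v,U].max()>60: continue
            q=lamp(world('side',d,U,v))
            if q[2]>27.5 and abs(q[1])<21 and xr[0]<q[0]<xr[1]: P.append(q)
    P=np.array(P);A=np.c_[P[:,:2],np.ones(len(P))]
    c=np.linalg.lstsq(A,P[:,2],rcond=None)[0];print(tag,len(P),P.min(0),P.max(0),np.median(P,0),c)
plane(d0,np.load('pics/s0.npz')['im'],(-65,-25),'start')
plane(d,im,(-27,14),'now')
# white lamp top ref and contour
for t,D in(('s0',d0),('s6',d)):
    print([lamp(world('side',D,*U)).round(1) for U in ((262,225),(300,228),(275,209))])
E
```

```text
start 159 [-64.94622228 -18.42860987  28.25921015] [-25.12321119  20.92475651  43.27583198] [-44.84726277   2.47859982  41.01549538] [ 1.47869040e-02 -5.79075305e-02  4.12499848e+01]
now 162 [-26.45974254 -20.68825176  27.64018511] [13.87342049 20.98351611 36.4714593 ] [-6.7658084   2.64628197 33.52682954] [-1.37056150e-03 -3.74903967e-02  3.32876025e+01]
[array([43.7, 42. , 11. ]), array([-54.9,  22.3,  31.9]), array([33.5, -0.4, 41.4])]
[array([44.2, 41.3, 10.5]), array([-43.9,   1.7,  15.7]), array([32.7,  0.8, 42.3])]
```

```bash
python3 - <<'E'
from h import *
from scipy.spatial.transform import Rotation as R
o=r.observe();M=R.from_euler('xyz',o['tcp_rot']).as_matrix()
print(M.round(3)); 
for x in(-14,14):
  for y in(-11,11): print(x,y,(M@[x,y,0]).round(1))
snap('top','t6');crop('t6',210,350,110,230,5.5,'t6c')
E
```

```text
[[ 0.926  0.341  0.162]
 [ 0.359 -0.928 -0.102]
 [ 0.115  0.153 -0.981]]
-14 -11 [-16.7   5.2  -3.3]
-14 11 [ -9.2 -15.2   0.1]
14 -11 [ 9.2 15.2 -0.1]
14 11 [16.7 -5.2  3.3]
```

View pics/t6c.png

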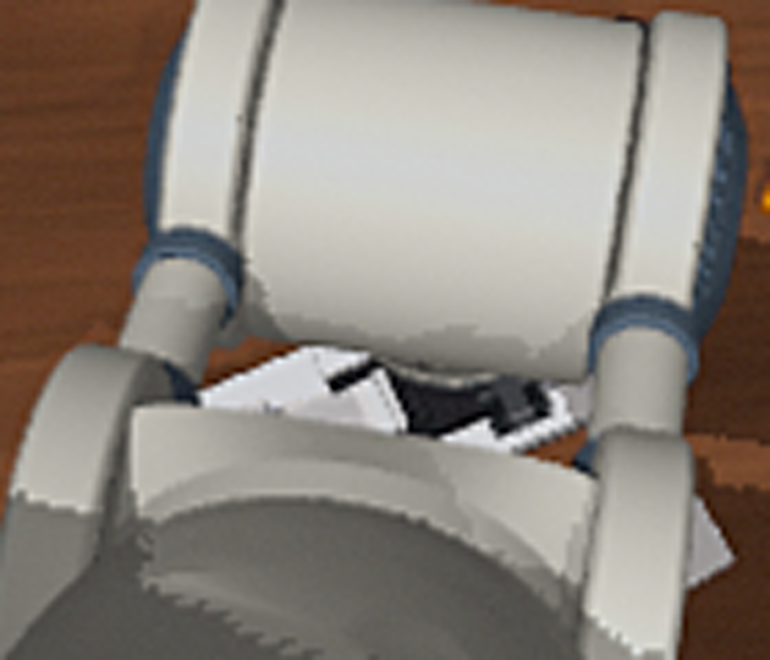

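Emit:
play_rows:
  commands:
    - {"x":-0.01,"y":0.025,"z":0,"twist":0,"jaw":1}
    - {"x":-0.01,"y":0.025,"z":0,"twist":0,"jaw":1}
    - {"x":-0.01,"y":0.025,"z":0,"twist":0,"jaw":1}
    - {"x":-0.005,"y":0.012,"z":-0.01,"twist":0,"jaw":1}
    - {"x":0,"y":0,"z":-0.01,"twist":0,"jaw":1}
    - {"x":0,"y":0,"z":0,"twist":0,"jaw":1}

```text
clock: 6.5
ee_pos: [0.5657, -0.0369, 0.0979]
tcp_rot: [2.992, -0.108, 0.37]
force: [-0.2, -1.7, -0.6]
grip_width: -0.0002
```

Emit:
play_rows:
  commands:
    - {"x":-0.002,"y":0.013,"z":-0.01,"twist":0,"jaw":1}
    - {"x":-0.001,"y":0.01,"z":-0.01,"twist":0,"jaw":1}
    - {"x":0,"y":0,"z":-0.005,"twist":0,"jaw":1}
    - {"x":0,"y":0,"z":0,"twist":0,"jaw":1}

```text
clock: 6.83
ee_pos: [0.5627, -0.0152, 0.0699]
tcp_rot: [2.994, -0.105, 0.369]
force: [-0.5, -0.1, -0.8]
grip_width: -0.0002
```

```bash
python3 - <<'E'
from ov import *
snap('side','s7')
crop('s7',200,360,140,260,5,'s7c')
o=r.observe();print(o['ee_pos'],o['tcp_rot'],o['force'],o['wrist_torque'])
E
```

```text
[ 0.56289097 -0.01541457  0.07031767] [ 2.99357182 -0.10553575  0.3686857 ] [ 0.28431566 -0.39071425 -0.22394449] [ 0.06971487  0.11088818 -0.04274851]
```

View pics/s7c.png

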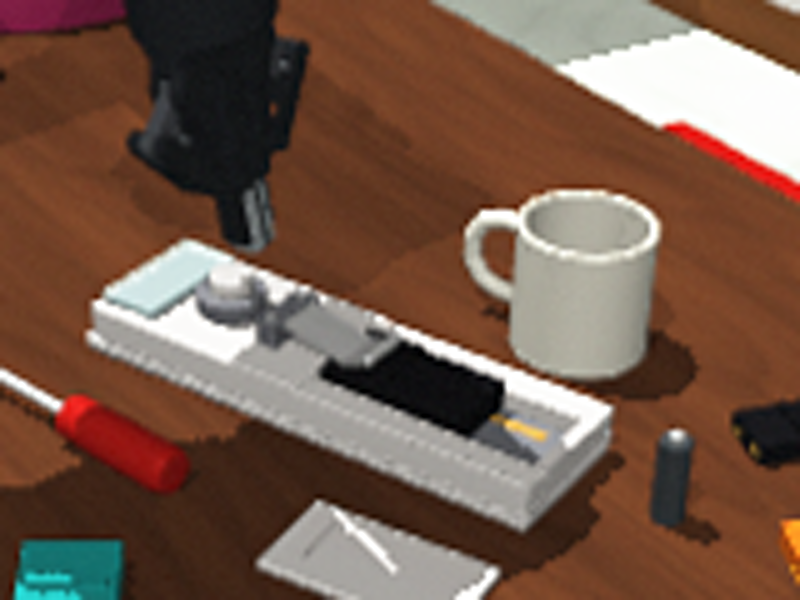

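Emit:
play_rows:
  commands:
    - {"x":-0.001,"y":0.002,"z":-0.007,"twist":0,"jaw":1}
    - {"x":0,"y":0.001,"z":-0.005,"twist":0,"jaw":1}
    - {"x":0,"y":0,"z":-0.003,"twist":0,"jaw":1}

```text
clock: 7.13
ee_pos: [0.5632, -0.0142, 0.0554]
tcp_rot: [2.992, -0.108, 0.367]
force: [-0.3, 0.4, 0.3]
grip_width: 0.0002
```

Emit:
play_rows:
  commands:
    - {"x":0,"y":0,"z":-0.004,"twist":0,"jaw":1}
    - {"x":0,"y":0,"z":-0.004,"twist":0,"jaw":1}

```text
clock: 7.3
ee_pos: [0.5635, -0.0147, 0.047]
tcp_rot: [2.992, -0.108, 0.366]
force: [-0.9, 2.1, 5.1]
grip_width: 0.0001
```

Emit:
play_rows:
  commands:
    - {"x":0,"y":0,"z":-0.003,"twist":0,"jaw":1}
    - {"x":0,"y":0,"z":-0.002,"twist":0,"jaw":1}

```text
clock: 7.47
ee_pos: [0.5641, -0.0149, 0.044]
tcp_rot: [2.991, -0.111, 0.367]
force: [-24.8, 7.0, 81.6]
grip_width: 0.0
```

```bash
python3 - <<'E'
from ov import *
snap('side','s8')
crop('s8',200,360,140,260,5,'s8c')
o=r.observe();print(o['ee_pos'],o['tcp_rot'],o['force'],o['wrist_torque'])
E
```

```text
[ 0.56397582 -0.01483138  0.04434257] [ 2.99050314 -0.11084228  0.36667404] [-21.63617818   6.11649733  66.55851687] [ 0.24563632  2.18653533 -0.20925422]
```

View pics/s8c.png

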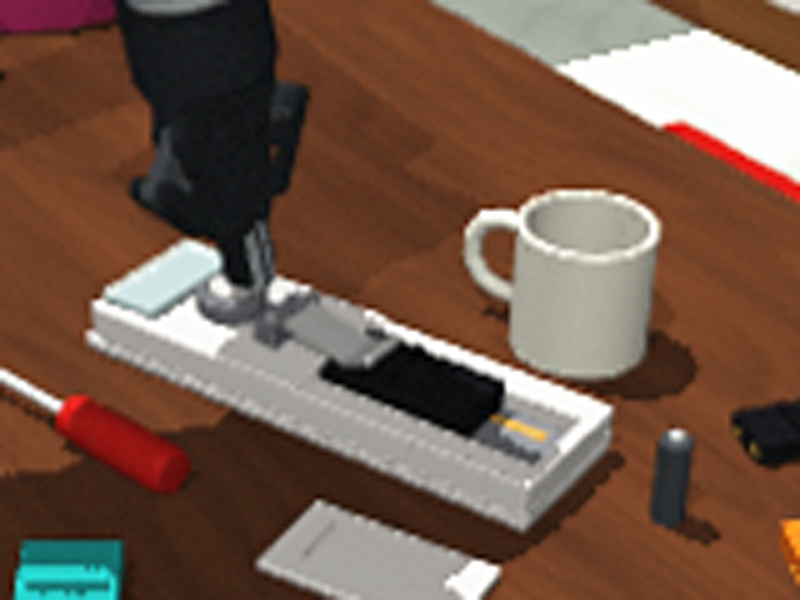

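```bash
python3 - <<'E'
from ov import *
crop('s7',235,265,185,212,12,'a');crop('s8',235,265,185,212,12,'b')
cv2.imwrite('pics/ab.png',np.hstack([cv2.imread('pics/a.png'),cv2.imread('pics/b.png')]))
E
```

```text
(no output)
```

View pics/ab.png

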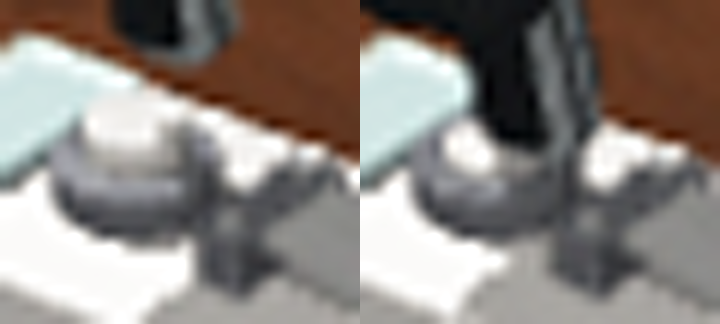

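Emit:
play_rows:
  commands:
    - {"x":0,"y":0,"z":0.008,"twist":0,"jaw":1}
    - {"x":0,"y":0,"z":0.01,"twist":0,"jaw":1}
    - {"x":-0.005,"y":0.005,"z":0,"twist":0,"jaw":1}
    - {"x":0,"y":0,"z":0,"twist":0,"jaw":1}

```text
clock: 7.85
ee_pos: [0.5591, -0.0097, 0.0643]
tcp_rot: [2.989, -0.113, 0.367]
force: [-0.1, 0.2, -0.4]
grip_width: 0.0003
```

Emit:
play_rows:
  commands:
    - {"x":0,"y":0,"z":-0.006,"twist":0,"jaw":1}
    - {"x":0,"y":0,"z":-0.005,"twist":0,"jaw":1}
    - {"x":0,"y":0,"z":-0.004,"twist":0,"jaw":1}

```text
clock: 8.1
ee_pos: [0.5591, -0.0094, 0.0478]
tcp_rot: [2.989, -0.114, 0.367]
force: [0.5, -0.8, 4.2]
grip_width: 0.0
```

Emit:
play_rows:
  commands:
    - {"x":0,"y":0,"z":-0.003,"twist":0,"jaw":1}
    - {"x":0,"y":0,"z":-0.002,"twist":0,"jaw":1}

```text
clock: 8.27
ee_pos: [0.5598, -0.0095, 0.0437]
tcp_rot: [2.987, -0.116, 0.368]
force: [-30.6, 7.3, 105.2]
grip_width: 0.0002
```

Emit:
play_rows:
  commands:
    - {"x":0,"y":0,"z":0.006,"twist":0,"jaw":1}
    - {"x":0,"y":0,"z":0.015,"twist":0,"jaw":1}
    - {"x":0,"y":0,"z":0.03,"twist":0,"jaw":1}
    - {"x":0,"y":0,"z":0.03,"twist":0,"jaw":1}
    - {"x":0,"y":0.02,"z":0.03,"twist":0,"jaw":1}
    - {"x":-0.01,"y":0.03,"z":0.02,"twist":0,"jaw":1}
    - {"x":-0.01,"y":0.03,"z":0.01,"twist":0,"jaw":1}
    - {"x":-0.01,"y":0.03,"z":0,"twist":0,"jaw":1}
    - {"x":-0.01,"y":0.03,"z":0,"twist":0,"jaw":1}
    - {"x":0,"y":0.03,"z":0,"twist":0,"jaw":1}
    - {"x":0,"y":0,"z":0,"twist":0,"jaw":1}
    - {"x":0,"y":0,"z":0,"twist":0,"jaw":1}

```text
clock: 9.27
ee_pos: [0.5161, 0.1663, 0.1841]
tcp_rot: [2.99, -0.111, 0.363]
force: [0.2, -0.0, -0.4]
grip_width: 0.0
```

```bash
python3 - <<'E'
from ov import *
snap('side','s9');snap('top','t9')
crop('s9',200,360,140,260,5,'s9c');crop('t9',210,350,110,230,5.5,'t9c')
ov('top','t9c',210,110,5.5,13,33,'t9o')
o=r.observe();print(o['clock'],o['ee_pos'],o['force'])
E
```

```text
9.3667 [0.51639016 0.165209   0.18421083] [-0.28483285 -0.13203027  0.6243201 ]
```

View pics/s9c.png

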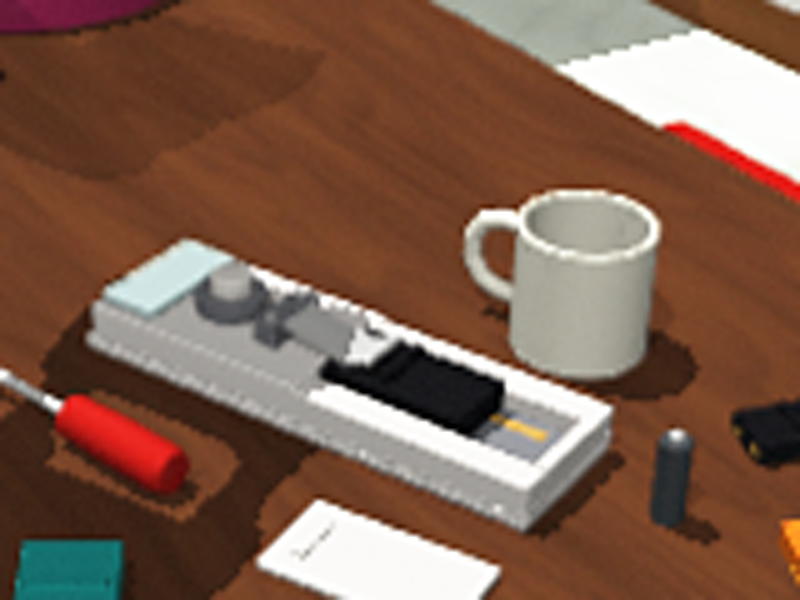

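View pics/t9o.png

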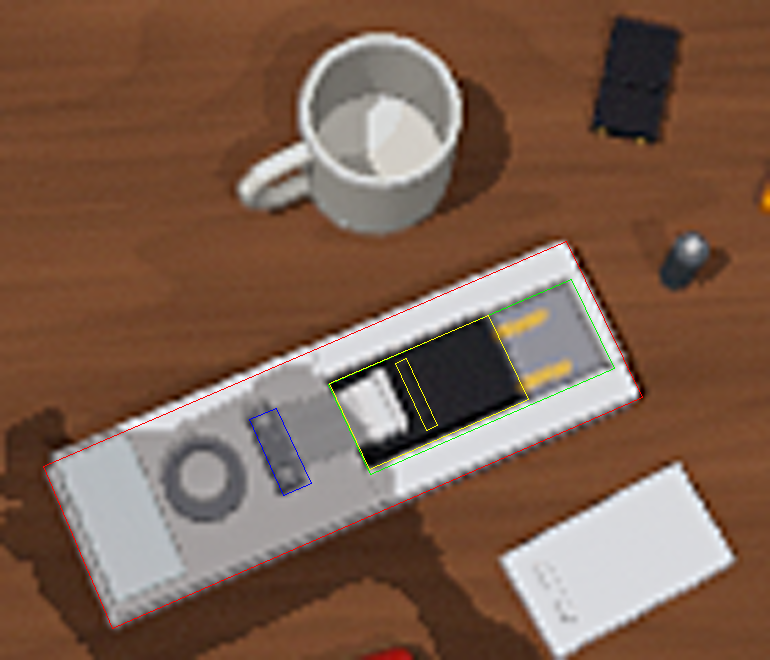

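```bash
python3 -c "
from plant import r
print(r.sign_off())"
```

```text
the job is handed in; nothing more can be done
None
```

The pack is fully home against the end wall with the leaf holding it down. After that I pressed the test button to its stop and let it spring back. I handed the job in at about 9.4 s; the hand-in gives no verdict.

**Pack:** I pressed it down with the closed fingertips and slid it forward against the rib until it stalled at the end wall (about 67 N), then lifted off. In the last top picture its outline matches the home position to within about a millimetre. Depth readings after release put its top at about 33 mm, roughly level.

**Button:** I pressed it twice, because on the first press the finger sat off-centre. Both presses stopped at a fingertip height of about 44 mm, where 45 mm was expected. The picture taken during the first press showed the button lowered by roughly 5 mm. The last pictures show it up again.

**Other items:** The mug, cell, cover and the visible part of the screwdriver look unmoved in the last close-up pictures. The jar, bowl and can lay outside those crops; the fingers did not go near them.

**What was less clean:**
- The tool tilted by about 0.19 rad while pushing, and I could not straighten it.
- The fingertip drifted about 7 mm to one side on the pack.
- The second button press peaked at about 105 N at the wrist, close to the 120 N limit.

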